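# Check a brake pedal's free travel and mark it on the rule

## Task

Find out how far the brake pedal on the bench rig travels before it bites: press its pad down gently until the resistance clearly firms up, keep it there for about half a second without forcing it any further, and let go. The pedal stays where it bit, so then note that travel by sliding the rider along the rule until its index lines up with the pedal's needle, and let go of it. Do not touch the needle, and leave the loose things lying around alone.

Things in the scene. Friction and masses are not known exactly. Their poses are not given: they have to be found in the camera images.
- rig: Pedal rig bolted down: base plate 270 x 310 x 8 mm, grey cheeks 80 mm high round the pedal arm. Origin on the table under the hinge axis; x points away from the pad (pad at -x, robot side), y to the rule, z up. Hinge axis along y, 60 mm up. Aluminium rule on two posts, along x from -105 to 85 mm, centred at y = 125 mm, 36 mm wide, top 165 mm up.
- pedal (a joint): Pedal angle (rad): 0 up, grows as pressed, at most 0.55. No return spring: drags with 1 to 3 N at the pad, stays where left. Bites somewhere from about 0.08 to 0.40 (unseen, varies): within 3 mm the force climbs to about 11 N, then about 2 N per mm; let go beyond it, it springs back to the bite and stays. Over 7 N for 0.3 s, without giving way, is firm; over 24 N on the pad is too much.
- pad: Black ribbed rubber pad at the pedal's end, 70 mm (x) x 94 mm (y), 13 mm thick; press its middle from above. Origin at the centre of its underside, z its upward normal; with the pedal up it is tilted 0.2 rad (robot side higher), at pedal = 0.2 it is level.
- pad_top (a point): Centre of the pad's upper face: 170 mm before the hinge axis (towards the rig's -x) and about 65 mm above it with the pedal up; it sinks about 17 mm per 0.1 rad and moves about 2 to 13 mm further from the hinge axis on the way.
- needle: Steel needle, 4 mm thick, 140 mm long, fixed to the pedal: rises from the hinge axis at the rig's y = 70 mm, its tip moving towards the rig's -x as the pad goes down. Origin on the hinge axis at the rig's y = 0. Not to be touched.
- needle_tip (a point): Tip of the needle. In the rig's frame its x is -140 mm * sin(pedal - 0.2), its y 70 mm, its height 60 mm + 140 mm * cos(pedal - 0.2).
- rider (a joint): Position of the rider along the rule (m), 0 to 0.13, growing towards the rig's -x; its mark lies at the rig's x = 50 mm - rider. It slides with about 2 N of friction and stays where it is left.
- rider_mark (a point): Tip of the rider's thin index bar, which points from the rider towards the needle, at the rig's y = 76 mm, 176 mm above the table. Its x axis is the rig's x.
- rider_grip (a point): Grip point on the rider's upright dark fin: 14 mm thick along the rule (pinch across this), 24 mm wide across it, from 178 to 220 mm above the table; this point is 205 mm up, at the rig's y = 131 mm, same x as the mark. The rider's block below is 30 x 46 x 12 mm.
- bearing: loose bearing ring, 42 mm across, 14 mm high, lying on the rig's base plate on the side away from the rule; leave alone. Origin at the centre of its underside.
- bolt: loose hex bolt standing on its head, 22 mm across, 39 mm high, on the base plate between pedal arm and rule; leave alone. Origin at the centre of its underside.
- spray: spray can with cap, 54 mm across, 150 mm high, upright at the back corner of the base plate, on the side away from the rule; leave alone. Origin at the centre of its underside.
- wrench: 200 mm wrench lying on the table's left; leave alone.
- offcut: wooden offcut 280 x 70 x 35 mm lying on the left; leave alone. Origin at the centre of its underside.
- brush: 240 mm brush lying on the right; leave alone.
- flange: turned steel flange 150 mm across, 30 mm high, lying on the right; leave alone. Origin at the centre of its underside.

How it is judged:
On the way:
1. the pad is pressed firmly: more than 7 N on it with the pedal no longer giving way, for 0.3 s (contact force between anything else and pad above 7 N and value of joint pedal above 0.06 rad and velocity of joint pedal between -0.15 and 0.15 rad/s), for 0.3 s.
At the end, for the whole second after the job is handed in: after the firm press, the pedal rests released where it bit (still down by more than 0.06 rad) and the rider, released and at rest, has its index within 4 mm of the needle's tip along the rule (x of needle_tip in the frame of rider_mark between -0.004 and 0.004 m and value of joint pedal above 0.06 rad and velocity of joint pedal between -0.05 and 0.05 rad/s and velocity of joint rider between -0.01 and 0.01 m/s); the robot touches nothing.
It fails at once if the pad is forced: more than 24 N on it (contact force between anything else and pad above 24 N).
It fails at once if the robot touches the needle (more than 1 N) (contact force between anything else and needle above 1 N).
It fails at once if a loose bystander is moved by more than 30 mm (distance of any of bearing, bolt, spray, wrench, offcut, brush, flange from where it was at the start of the episode above 0.03 m).
It also fails if it takes over 58 s, if anything falls off the work surface, if the arm or the gripper's body presses on something with over 40 N, if the wrist force passes 120 N, or if a joint passes its speed limit or range.

## Robot

A 6-joint arm with a two-finger parallel gripper is mounted at the origin on the work surface. World frame = base frame: x ahead of the robot, y to its left, z up, the work surface at z = 0. Lengths are in m, angles in rad, forces in N, time in s.
With the tool pointing down it reaches from about 0.375 to 0.975 m from the base axis. Payload 3.8 kg.
Tool frame: the origin (TCP) lies between the finger pads; the fingertips stand 17 mm ahead of it and the grasp point (between the pads) lies 2 mm behind it; y points along the fingers, z is the direction in which the jaws open and shut, and the axes are right-handed (so a half turn about y gives the same grasp; the last joint's range is limited). The gripper opens to 85 mm and grips with 20 to 120 N. Pads are 22 mm wide; open, the fingers measure 114 mm over their backs; the gripper's body (76 mm by 85 mm) begins 54 mm behind the grasp point. The pads swing forward as they close: fully open they stand 13 mm farther back than shut.
Start: joints at [-1.288, 0.264, 1.604, -0, 1.274, -0.037], TCP at [0.212, -0.641, 0.248] pointing down, gripper open.
Joint ranges: [-2.63, 2.63], [-0.94, 2.18], [0.31, 2.57], [-1.31, 4.45], [0, 2.66], [-2.55, 2.55]. Speed limits (rad/s): [2.57, 2.57, 3.14, 3.14, 3.14, 3.14].

## Interface

Orientations are given as a rotation vector (axis times angle).
In Python, from workcell import bot, eyes, nets gives the robot as it stands. The module is installed in compiled form; this text tells all that it offers.
- The arm moves only by the tool jog_arm, never from a script. Its arguments are lists of equal length, an entry for each row: "turn": the turn, a rotation vector about the tool's x, y, z in rad, a list of three; "slide": the shift along the tool's x, y, z in mm, a list of three; "grip": the opening in per cent of the stroke, from 0 (shut) to 100 (fully open). A call has 1 to 5 rows; each row shifts and turns the commanded pose from where the row before left it, along the tool's axes as they then stand; what a row does not reach is not made up. A row lasts 1/10 s, in which the tool goes at most 50 mm and 8.59 degrees, less where a joint would pass 70% of its speed; a pose out of reach is approached as far as the arm can. A call with a gripper value outside its range is refused whole. The fingers move at their own pace and stop on an object; "newtons" is the grip in N (left out, the last holds). Time passes only in rows, so rows that do not move let the fingers close. It gives the time, the measured TCP pose, the force and the opening at its end, in the units of the state.
- bot.read_state(): the state, without advancing time (a new reading comes with each control period).
- eyes.read_camera(name): name is "scene" or "top"; returns a dict with "img" (400x640x3 uint8, red, green, blue), "depth" (400x640 float32, m along the optical axis (not along the pixel's ray), 0 where there is no reading), "intrinsics" (3x3 intrinsics, pixels), "distortion" ([k1, k2, p1, p2, k3] as OpenCV has them; the pictures are not rectified), "position" and "rotation" of the camera in the world. Camera axes: x right, y down, z forward; pixel columns grow to the right and rows downward; lengths in m; the calibration is good to about 2 mm. A picture is of the moment at which its call begins.
- bot.finish_job(): hands the job in, once; it reports no verdict.
Trained networks look in a picture, given as the dict that the camera call returned (one of the last four; its "shot" number tells which), for a name from the list of things; names that differ only in an ending like _2 or _b are one class to them, and where a whole thing is asked for, a point or a joint stands for the part that bears it (a point fixed in the world has none). Each returns a list of dicts, best first, with "conf" (0 to 1); they miss things now and then, are a little off and sometimes report something else, mostly with a low value. They report only what shows in the picture. A call takes as long as a camera call.
- nets.search_frame(thing, picture): "xyz" ([x, y, z] in m, in the coordinates of the camera as it stood for that picture, good to about 4 mm: the middle of the surface that is visible of it).
The state is a dict: "time": time; "q": joint angles; "joint_vel": joint speeds; "joint_torque": joint torques, N m; "tool_pos": TCP position; "tcp_rot": TCP orientation; "wrist_force": force on the tool from outside, world axes, zero at the start; "torque": the same for the moment, N m; "width": opening from 0.0 (shut) to 1.0 (fully open).
Only numpy, scipy, OpenCV 4.12 (cv2) and the standard library are available. Lean on these libraries where they do the work, as an engineer would, in place of code of your own. Each camera call takes 0.05 s, during which the arm holds its last target.

## Working session

There is one attempt and no reset: what is moved stays moved. The work goes in short steps, Python scripts to look and compute and a tool call to move; the robot and the scene stay as the last step left them, time stands still between calls to the robot, and variables do not carry over. Pictures are saved under pics/ and viewed, and the job is handed in when it is done.

Besides the shell and the picture viewer there is one more tool, called after "Call:" by a JSON object that holds its "method" and its "body", one argument or row to a line. jog_arm: Moves the arm, as the interface text tells. Its arguments: {"type":"object","properties":{"turn":{"type":"array"},"slide":{"type":"array"},"grip":{"type":"array"},"newtons":{"type":"number"}},"required":["turn","slide","grip"]}

```bash
mkdir -p pics
cat > h.py <<'E'
import numpy as np, cv2
from workcell import bot, eyes, nets
def world(c,p): return np.array(c["rotation"])@np.array(p)+np.array(c["position"])
def save(c,n): cv2.imwrite("pics/"+n+".png",c["img"][:,:,::-1])
def px(c,w):
    R=np.array(c["rotation"]);rv=cv2.Rodrigues(R.T)[0];t=-R.T@np.array(c["position"])
    return cv2.projectPoints(np.array(w,float).reshape(-1,1,3),rv,t,np.array(c["intrinsics"]),np.array(c["distortion"]))[0].reshape(-1,2)
def deproj(c,u,v,d=None):
    K=np.array(c["intrinsics"]);n=cv2.undistortPoints(np.array([[[u,v]]],float),K,np.array(c["distortion"]))[0,0]
    if d is None:d=float(np.median(c["depth"][int(v)-1:int(v)+2,int(u)-1:int(u)+2]))
    return world(c,[n[0]*d,n[1]*d,d])
E
python3 - <<'E'
from h import *
np.set_printoptions(precision=4,suppress=True)
print(bot.read_state())
for n in ["scene","top"]:
    c=eyes.read_camera(n);save(c,n+"0");print(n,c["position"],c["rotation"])
    for t in ["rig","pad","pad_top","needle","needle_tip","rider_mark","rider_grip","rider","bearing","bolt","spray"]:
        r=nets.search_frame(t,c)
        print(t,[(np.round(world(c,q["xyz"]),4),round(q["conf"],2)) for q in r[:2]])
print(bot.read_state()["time"])
E
```

```text
{'time': 0.0, 'q': array([-1.2879,  0.2648,  1.6054, -0.    ,  1.2737, -0.0369]), 'joint_vel': array([ 0.0002, -0.0015,  0.0006,  0.0008,  0.0008, -0.0009]), 'joint_torque': array([ -0.0011, -51.5117, -36.7313,  -0.0004,   0.0128,  -0.    ]), 'tool_pos': array([ 0.212 , -0.6401,  0.247 ]), 'tcp_rot': array([-0.3307,  2.051 , -2.0464]), 'wrist_force': array([-0.5484,  0.6331, -0.5314]), 'torque': array([ 0.0242,  0.0642, -0.0053]), 'width': 0.9989550403901423}
scene [ 0.9745 -0.5026  1.0326] [-2.3562 -0.867   0.3171]
rig [(array([ 1.2102, -0.2668,  1.2683]), 0.67)]
pad [(array([1.5723, 0.0952, 1.6304]), 0.73)]
pad_top [(array([1.5778, 0.1007, 1.6359]), 0.61)]
needle []
needle_tip [(array([ 0.6157, -0.8614,  0.6738]), 0.73)]
rider_mark [(array([ 1.232 , -0.2451,  1.2901]), 0.54)]
rider_grip [(array([ 1.2173, -0.2598,  1.2754]), 0.78), (array([ 1.2708, -0.2063,  1.3289]), 0.35)]
rider [(array([ 1.2106, -0.2665,  1.2687]), 0.64)]
bearing [(array([ 1.3028, -0.1743,  1.3609]), 0.64)]
bolt [(array([ 1.2707, -0.2063,  1.3288]), 0.52)]
spray [(array([ 1.0922, -0.3849,  1.1503]), 0.79)]
top [ 0.4307 -0.0194  1.4812] [-2.1743  2.169  -0.0707]
rig [(array([ 0.0397, -0.4104,  1.0902]), 0.56)]
pad [(array([ 0.2291, -0.221 ,  1.2795]), 0.89)]
pad_top [(array([ 0.2264, -0.2237,  1.2768]), 0.56)]
needle []
needle_tip []
rider_mark [(array([ 0.3131, -0.137 ,  1.3636]), 0.67)]
rider_grip [(array([ 0.295 , -0.1551,  1.3454]), 0.64), (array([1.611 , 1.1609, 2.6615]), 0.5)]
rider [(array([ 0.2856, -0.1645,  1.3361]), 0.61)]
bearing [(array([-0.2368, -0.6869,  0.8136]), 0.46)]
bolt []
spray [(array([-0.3891, -0.8392,  0.6614]), 0.72)]
1.2
```

```bash
sed -i 's/^def world.*/def RR(c): return cv2.Rodrigues(np.array(c["rotation"],float))[0]\ndef world(c,p): return RR(c)@np.array(p)+np.array(c["position"])/; s/R=np.array(c\["rotation"\])/R=RR(c)/' h.py
python3 - <<'E'
from h import *
np.set_printoptions(precision=4,suppress=True)
for n in ["scene","top"]:
    c=eyes.read_camera(n)
    for t in ["rig","pad","pad_top","needle_tip","rider_mark","rider_grip","rider","bearing","spray"]:
        r=nets.search_frame(t,c)
        for q in r[:2]:
            w=world(c,q["xyz"]);print(n,t,np.round(w,4),round(q["conf"],2),px(c,w).round(0))
    import pickle;pickle.dump({k:c[k] for k in c},open(n+"0.pkl","wb"))
E
```

```text
scene rig [ 0.5937 -0.1106  0.0081] 0.67 [[312. 260.]]
scene pad [ 0.4585 -0.131   0.124 ] 0.6 [[273. 220.]]
scene pad_top [ 0.4607 -0.1288  0.1164] 0.63 [[274. 222.]]
scene pad_top [0.6457 0.447  0.0329] 0.39 [[422. 162.]]
scene rider_mark [0.566  0.006  0.1795] 0.53 [[330. 199.]]
scene rider_grip [0.5678 0.0052 0.1753] 0.61 [[330. 201.]]
scene rider_grip [0.3711 0.4149 0.0062] 0.16 [[357. 139.]]
scene rider [0.57   0.0027 0.1758] 0.47 [[330. 202.]]
scene rider [ 0.4581 -0.127   0.1202] 0.23 [[274. 220.]]
scene bearing [ 0.5421 -0.0458  0.0191] 0.32 [[313. 236.]]
scene spray [ 0.6964 -0.2121  0.1385] 0.91 [[315. 286.]]
top rig [ 0.5822 -0.1004  0.006 ] 0.88 [[342. 192.]]
top pad [ 0.4578 -0.1293  0.1219] 0.56 [[352. 223.]]
top pad_top [ 0.4559 -0.132   0.1228] 0.68 [[353. 224.]]
top rider_mark [0.3707 0.4156 0.0073] 0.64 [[212. 245.]]
top rider [0.5651 0.0061 0.1782] 0.6 [[315. 192.]]
top bearing [ 0.596  -0.2108  0.023 ] 0.54 [[371. 188.]]
top spray [ 0.675  -0.1999  0.1544] 0.75 [[372. 163.]]
top spray [ 0.4543 -0.1323  0.1212] 0.29 [[353. 224.]]
```

View pics/scene0.png

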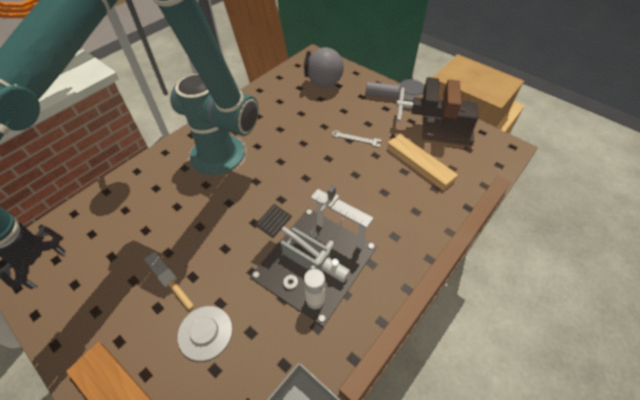

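View pics/top0.png

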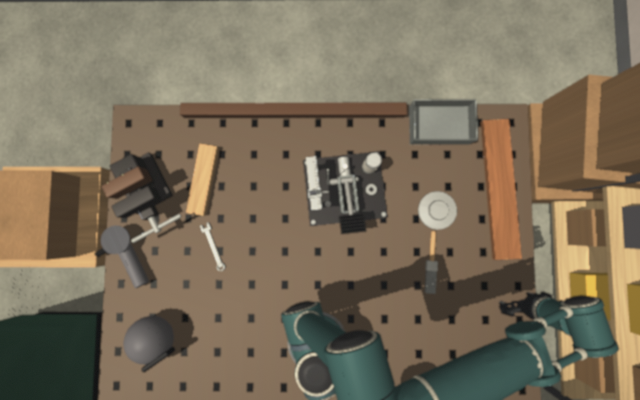

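Run:
```python
import pickle,cv2,numpy as np
a=pickle.load(open("scene0.pkl","rb"))["img"][170:340,240:390,::-1]
b=pickle.load(open("top0.pkl","rb"))["img"][140:245,290:400,::-1]
cv2.imwrite("pics/za.png",cv2.resize(a,None,fx=3.5,fy=3.5,interpolation=cv2.INTER_CUBIC))
cv2.imwrite("pics/zb.png",cv2.resize(b,None,fx=5.5,fy=5.5,interpolation=cv2.INTER_CUBIC))
```

```text
(no output)
```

View pics/za.png

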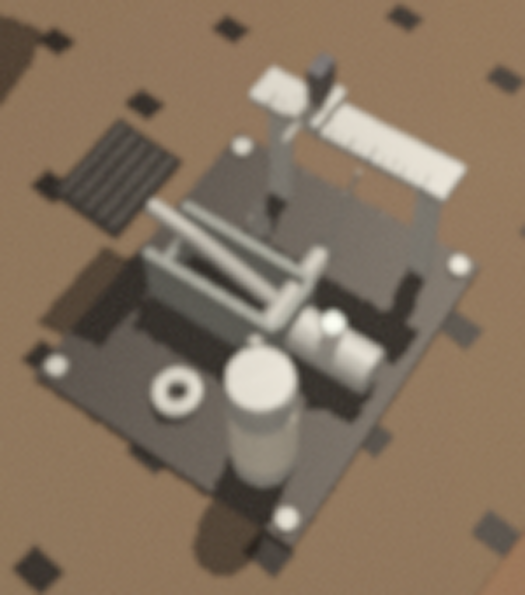

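View pics/zb.png

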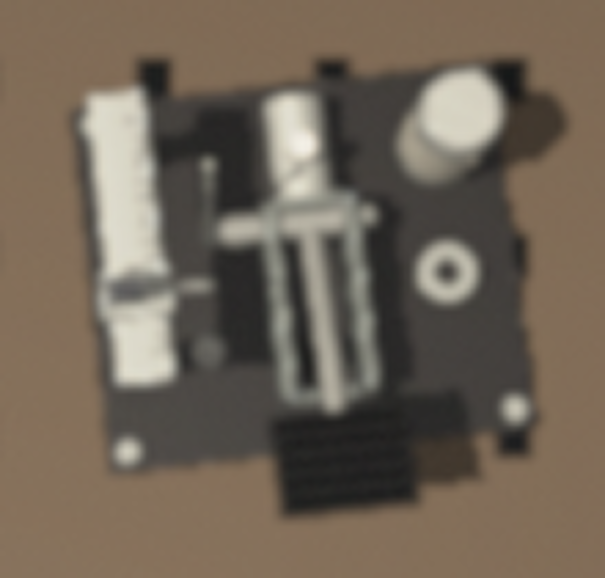

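Run:
```python
from h import *
import pickle
from scipy.optimize import least_squares
np.set_printoptions(precision=4,suppress=True)
S=pickle.load(open("scene0.pkl","rb"));T=pickle.load(open("top0.pkl","rb"))
def un(p,s,o): return (np.array(p,float)+.5)/s-.5+np.array(o)
rule=np.array([[.085,.143,.165],[.085,.107,.165],[-.105,.143,.165],[-.105,.107,.165]])
sx=np.cos(.2)*.035;sz=np.sin(.2)*.035
pad=np.array([[-.17+sx,.047,.125-sz],[-.17+sx,-.047,.125-sz],[-.17-sx,-.047,.125+sz],[-.17-sx,.047,.125+sz]])
obs=[(T,rule,un([[83,93],[143,88],[115,385],[175,380]],5.5,(290,140))),
(S,rule,un([[465,168],[443,198],[275,67],[250,95]],3.5,(240,170))),
(T,pad,un([[275,425],[408,405],[418,500],[283,517]],5.5,(290,140))),
(S,pad,un([[182,160],[118,236],[60,195],[120,120]],3.5,(240,170)))]
def tr(p,x):
    c,s=np.cos(x[2]),np.sin(x[2]);return p@np.array([[c,-s,0],[s,c,0],[0,0,1]]).T+[x[0],x[1],0]
f=lambda x:np.concatenate([(px(c,tr(p,x))-o).ravel() for c,p,o in obs])
for sel in ([0,1],[2,3],[0,2],[1,3],[0,1,2,3]):
    g=lambda x:np.concatenate([(px(obs[i][0],tr(obs[i][1],x))-obs[i][2]).ravel() for i in sel])
    r=least_squares(g,[.62,-.12,.1]);print(sel,r.x,abs(r.fun).max())
x=r.x
print(r.fun.reshape(-1,2))
np.save("rig.npy",x)
print("pad_top",tr(np.array([[-.17,0,.125]]),x))
# rider mark and fin from top image
for c,n,s,o in ((T,"b",5.5,(290,140)),(S,"a",3.5,(240,170))):
    img=cv2.imread(f"pics/z{n}.png")
    def d(p,col):
        q=(px(c,tr(np.array([p]),x))[0]-o+.5)*s-.5; cv2.circle(img,tuple(q.astype(int)),3,col,-1)
    for p in list(rule)+list(pad): d(p,(0,0,255))
    for k in np.arange(.07,.11,.01): d([.05-k,.076,.176],(255,0,0)); d([.05-k,.131,.22],(0,255,0))
    a=-.2; d([-.14*np.sin(a),.07,.06+.14*np.cos(a)],(0,255,255))
    cv2.imwrite(f"pics/y{n}.png",img)
# depth check
for c in (T,):
    for p in ([-.17,0,.125],[.06,.125,.165]):
        w=tr(np.array([p]),x);u=px(c,w)[0];print(w,deproj(c,*u.round()))
```

```text
[0, 1] [ 0.625  -0.1092  0.1079] 0.8164144843913732
[2, 3] [ 0.6278 -0.1054  0.1379] 2.7612728525705563
[0, 2] [ 0.6252 -0.1104  0.1145] 1.311468182791657
[1, 3] [ 0.6291 -0.1072  0.1274] 2.600652157340477
[0, 1, 2, 3] [ 0.6274 -0.1086  0.1208] 3.1250275291946537
[[-0.0508  0.1824]
 [-1.0191 -0.102 ]
 [ 0.2759 -0.5103]
 [-0.5725 -0.7992]
 [ 0.5303 -0.1399]
 [ 0.6355  0.1707]
 [-0.6345  0.4016]
 [-0.2206  0.2856]
 [-1.4909 -1.8517]
 [-0.2226 -1.2412]
 [ 0.8191  0.1218]
 [-0.4581  0.0915]
 [ 0.0975 -0.022 ]
 [-0.7659  0.5285]
 [-3.125  -1.25  ]
 [-0.5749 -1.2672]]
pad_top [[ 0.4586 -0.1291  0.125 ]]
[[ 0.4586 -0.1291  0.125 ]] [ 0.4578 -0.1288  0.1219]
[[0.6719 0.0227 0.165 ]] [0.6718 0.0242 0.1636]
```

```bash
python3 -c "
import cv2,numpy as np
a=cv2.imread('pics/ya.png');b=cv2.imread('pics/yb.png')
a=a[40:300,40:480];b=b[60:540,60:560]
cv2.imwrite('pics/ab.png',np.vstack([np.pad(cv2.resize(a,(440,260)),((0,0),(0,10),(0,0))),np.pad(cv2.resize(b,(350,336)),((0,0),(0,100),(0,0)))]))"
```

```text
(no output)
```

View pics/ab.png

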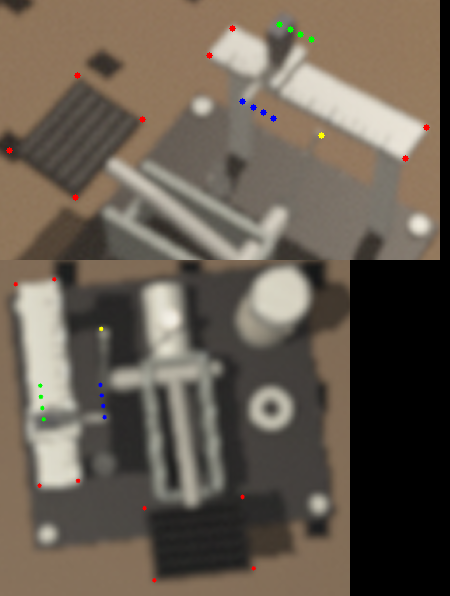

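```bash
cat >> h.py <<'E'
from scipy.spatial.transform import Rotation as Ro
yaw=.114
def plan(target,yaw=yaw,s=None):
    s=s or bot.read_state()
    R=Ro.from_rotvec(s["tcp_rot"]);best=None
    down=np.array([0,0,-1.])
    for sg in (1,-1):
        z=sg*np.array([np.cos(yaw),np.sin(yaw),0]);M=Ro.from_matrix(np.c_[np.cross(down,z),down,z])
        d=(R.inv()*M).as_rotvec()
        if best is None or np.linalg.norm(d)<np.linalg.norm(best[0]):best=(d,M)
    dp=np.array(target)-s["tool_pos"]
    print("t",s["time"],"pos",s["tool_pos"],"turn",best[0],"slide(mm) now-axes",R.inv().apply(dp)*1000,"after-turn axes",best[1].inv().apply(dp)*1000,"F",s["wrist_force"],"w",s["width"],"q",s["q"])
E
python3 - <<'E'
from h import *
np.set_printoptions(precision=4,suppress=True)
print(Ro.from_rotvec(bot.read_state()["tcp_rot"]).as_matrix())
plan([.458,-.129,.200])
E
```

```text
[[-0.9493 -0.      0.3144]
 [-0.3144  0.     -0.9493]
 [ 0.     -1.     -0.    ]]
t 2.2 pos [ 0.2122 -0.6408  0.2483] turn [ 0.    -1.365  0.   ] slide(mm) now-axes [-394.2481   48.2746 -408.5438] after-turn axes [-480.4905   48.2757  302.4374] F [ 0.1917  0.1385 -0.0358] w 1.0005793571388213 q [-1.2879  0.2639  1.604  -0.      1.2737 -0.0369]
```

Call:
{"method": "jog_arm", "body": {
  "turn": [
    [0,-0.1365,0],
    [0,-0.1365,0],
    [0,-0.1365,0],
    [0,-0.1365,0],
    [0,-0.1365,0]
  ],
  "slide": [
    [-33,4,-34],
    [-37,4,-29],
    [-41,4,-24],
    [-44,4,-18],
    [-46,4,-12]
  ],
  "grip": [0,0,0,0,0],
  "newtons": 30
}}

```text
time: 2.7
tool_pos: [0.3158, -0.4258, 0.2283]
tcp_rot: [-0.887, 1.61, -1.611]
wrist_force: [1.5, -1.0, -0.1]
width: 0.143
```

Call:
{"method": "jog_arm", "body": {
  "turn": [
    [0,-0.1365,0],
    [0,-0.1365,0],
    [0,-0.1365,0],
    [0,-0.1365,0],
    [0,-0.1365,0]
  ],
  "slide": [
    [-47,4,-6],
    [-47,4,1],
    [-47,4,7],
    [-45,4,13],
    [-43,4,20]
  ],
  "grip": [0,0,0,0,0]
}}

```text
time: 3.2
tool_pos: [0.418, -0.2128, 0.2086]
tcp_rot: [-1.263, 1.12, -1.122]
wrist_force: [1.2, -0.4, 0.2]
width: 0.0
```

```bash
python3 -c "
from h import *
plan([.458,-.129,.165])"
```

```text
t 3.2 pos [ 0.41800578 -0.21280639  0.2085558 ] turn [-0.00096326  0.00522837  0.00072727] slide(mm) now-axes [-78.4860481   43.54627212  49.63686414] after-turn axes [-78.7129302   43.5558001   49.26786722] F [ 1.20158291 -0.40653289  0.20241078] w 2.494927551195061e-05 q [-5.24005305e-01 -1.03609453e-01  2.07444534e+00 -7.97580082e-06
  1.16954982e+00 -6.43230561e-01]
```

Call:
{"method": "jog_arm", "body": {
  "turn": [
    [0,0.005,0],
    [0,0,0],
    [0,0,0],
    [0,0,0]
  ],
  "slide": [
    [-39,12,25],
    [-39,14,24],
    [0,18,0],
    [0,0,0]
  ],
  "grip": [0,0,0,0]
}}

```text
time: 3.6
tool_pos: [0.4561, -0.1294, 0.162]
tcp_rot: [-1.262, 1.13, -1.123]
wrist_force: [-0.4, 0.4, -0.9]
width: 0.007
```

```bash
python3 -c "
from h import *
plan([.458,-.129,.142])
for n in ['scene','top']:
    c=eyes.read_camera(n)
    o=(250,160) if n=='scene' else (290,150)
    im=c['img'][o[1]:o[1]+110,o[0]:o[0]+130,::-1]
    cv2.imwrite('pics/p1'+n+'.png',cv2.resize(im,None,fx=4.5,fy=4.5,interpolation=cv2.INTER_CUBIC))
"
```

```text
t 3.6 pos [ 0.45609448 -0.12942777  0.16204419] turn [ 0.00429907 -0.00153553 -0.00190234] slide(mm) now-axes [-0.17315617 20.0360157   2.02767582] after-turn axes [-0.20823168 20.04418552  1.94181463] F [-0.43739115  0.43739216 -0.86352487] w 0.007374649828706923 q [-3.28965273e-01 -4.36934395e-02  2.11024546e+00 -1.36450316e-04
  1.07974026e+00 -4.41365112e-01]
```

View pics/p1scene.png

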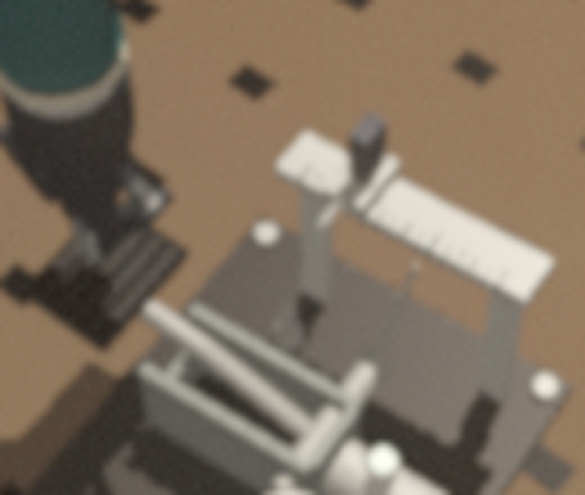

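Call:
{"method": "jog_arm", "body": {
  "turn": [
    [0,0,0],
    [0,0,0],
    [0,0,0],
    [0,0,0],
    [0,0,0]
  ],
  "slide": [
    [0,6,0],
    [0,4,0],
    [0,2,0],
    [0,2,0],
    [0,2,0]
  ],
  "grip": [0,0,0,0,0]
}}

```text
time: 4.2
tool_pos: [0.4575, -0.1319, 0.1483]
tcp_rot: [-1.258, 1.129, -1.129]
wrist_force: [0.3, 0.2, 0.3]
width: 0.002
```

Call:
{"method": "jog_arm", "body": {
  "turn": [
    [0,0,0],
    [0,0,0],
    [0,0,0],
    [0,0,0]
  ],
  "slide": [
    [0,1.5,0],
    [0,1.5,0],
    [0,1.5,0],
    [0,1.5,0]
  ],
  "grip": [0,0,0,0]
}}

```text
time: 4.6
tool_pos: [0.4575, -0.1315, 0.1422]
tcp_rot: [-1.259, 1.128, -1.129]
wrist_force: [-0.1, -0.1, 0.2]
width: 0.002
```

Call:
{"method": "jog_arm", "body": {
  "turn": [
    [0,0,0],
    [0,0,0],
    [0,0,0],
    [0,0,0]
  ],
  "slide": [
    [0,1.5,0],
    [0,1.5,0],
    [0,1.5,0],
    [0,1.5,0]
  ],
  "grip": [0,0,0,0]
}}

```text
time: 5.0
tool_pos: [0.4575, -0.1316, 0.1364]
tcp_rot: [-1.259, 1.128, -1.129]
wrist_force: [-1.6, -0.4, 2.3]
width: 0.003
```

Call:
{"method": "jog_arm", "body": {
  "turn": [
    [0,0,0],
    [0,0,0],
    [0,0,0],
    [0,0,0]
  ],
  "slide": [
    [0,1.5,0],
    [0,1.5,0],
    [0,1.5,0],
    [0,1.5,0]
  ],
  "grip": [0,0,0,0]
}}

```text
time: 5.4
tool_pos: [0.4575, -0.1315, 0.1301]
tcp_rot: [-1.259, 1.129, -1.128]
wrist_force: [-1.7, 0.4, 2.3]
width: 0.0
```

Call:
{"method": "jog_arm", "body": {
  "turn": [
    [0,0,0],
    [0,0,0],
    [0,0,0],
    [0,0,0]
  ],
  "slide": [
    [0,1.5,0],
    [0,1.5,0],
    [0,1.5,0],
    [0,1.5,0]
  ],
  "grip": [0,0,0,0]
}}

```text
time: 5.8
tool_pos: [0.4574, -0.1315, 0.1241]
tcp_rot: [-1.259, 1.129, -1.128]
wrist_force: [-0.8, -0.6, 2.0]
width: -0.004
```

Call:
{"method": "jog_arm", "body": {
  "turn": [
    [0,0,0],
    [0,0,0],
    [0,0,0],
    [0,0,0]
  ],
  "slide": [
    [0,1.5,0],
    [0,1.5,0],
    [0,1.5,0],
    [0,1.5,0]
  ],
  "grip": [0,0,0,0]
}}

```text
time: 6.2
tool_pos: [0.4575, -0.1315, 0.1181]
tcp_rot: [-1.259, 1.129, -1.128]
wrist_force: [-2.1, -1.2, 2.5]
width: -0.001
```

Call:
{"method": "jog_arm", "body": {
  "turn": [
    [0,0,0],
    [0,0,0],
    [0,0,0],
    [0,0,0]
  ],
  "slide": [
    [0,1.5,0],
    [0,1.5,0],
    [0,1.5,0],
    [0,1.5,0]
  ],
  "grip": [0,0,0,0]
}}

```text
time: 6.6
tool_pos: [0.4575, -0.1315, 0.1121]
tcp_rot: [-1.259, 1.129, -1.129]
wrist_force: [-1.7, -0.7, 1.2]
width: 0.0
```

Call:
{"method": "jog_arm", "body": {
  "turn": [
    [0,0,0],
    [0,0,0],
    [0,0,0],
    [0,0,0]
  ],
  "slide": [
    [0,1.5,0],
    [0,1.5,0],
    [0,1.5,0],
    [0,1.5,0]
  ],
  "grip": [0,0,0,0]
}}

```text
time: 7.0
tool_pos: [0.4575, -0.1315, 0.1061]
tcp_rot: [-1.259, 1.129, -1.129]
wrist_force: [-1.9, -0.3, 2.2]
width: -0.0
```

Call:
{"method": "jog_arm", "body": {
  "turn": [
    [0,0,0],
    [0,0,0],
    [0,0,0],
    [0,0,0]
  ],
  "slide": [
    [0,1.5,0],
    [0,1.5,0],
    [0,1.5,0],
    [0,1.5,0]
  ],
  "grip": [0,0,0,0]
}}

```text
time: 7.4
tool_pos: [0.4575, -0.1315, 0.1001]
tcp_rot: [-1.259, 1.129, -1.128]
wrist_force: [-2.3, -0.6, 3.2]
width: 0.001
```

Call:
{"method": "jog_arm", "body": {
  "turn": [
    [0,0,0],
    [0,0,0],
    [0,0,0],
    [0,0,0]
  ],
  "slide": [
    [0,1.5,0],
    [0,1.5,0],
    [0,1.5,0],
    [0,1,0]
  ],
  "grip": [0,0,0,0]
}}

```text
time: 7.8
tool_pos: [0.4574, -0.1315, 0.0946]
tcp_rot: [-1.259, 1.129, -1.128]
wrist_force: [-2.3, -0.5, 2.2]
width: 0.001
```

Call:
{"method": "jog_arm", "body": {
  "turn": [
    [0,0,0],
    [0,0,0],
    [0,0,0],
    [0,0,0]
  ],
  "slide": [
    [0,1.5,0],
    [0,1.5,0],
    [0,1.5,0],
    [0,1,0]
  ],
  "grip": [0,0,0,0]
}}

```text
time: 8.2
tool_pos: [0.4576, -0.1316, 0.0902]
tcp_rot: [-1.259, 1.129, -1.128]
wrist_force: [-6.7, 1.1, 14.4]
width: -0.004
```

Call:
{"method": "jog_arm", "body": {
  "turn": [
    [0,0,0],
    [0,0,0],
    [0,0,0]
  ],
  "slide": [
    [0,0,0],
    [0,0,0],
    [0,0,0]
  ],
  "grip": [0,0,0]
}}

```text
time: 8.5
tool_pos: [0.4575, -0.1315, 0.0902]
tcp_rot: [-1.259, 1.129, -1.128]
wrist_force: [-4.3, 0.6, 9.6]
width: -0.002
```

Call:
{"method": "jog_arm", "body": {
  "turn": [
    [0,0,0],
    [0,0,0],
    [0,0,0]
  ],
  "slide": [
    [0,0,0],
    [0,0,0],
    [0,0,0]
  ],
  "grip": [0,0,0]
}}

```text
time: 8.8
tool_pos: [0.4575, -0.1315, 0.0902]
tcp_rot: [-1.259, 1.129, -1.128]
wrist_force: [-5.7, 0.4, 10.1]
width: 0.002
```

Call:
{"method": "jog_arm", "body": {
  "turn": [
    [0,0,0],
    [0,0,0],
    [0,0,0],
    [0,0,0],
    [0,0,0]
  ],
  "slide": [
    [0,-2,0],
    [0,-3,0],
    [0,-10,0],
    [0,-30,0],
    [0,-40,0]
  ],
  "grip": [0,0,0,0,0]
}}

```text
time: 9.3
tool_pos: [0.4559, -0.1309, 0.1735]
tcp_rot: [-1.26, 1.132, -1.125]
wrist_force: [-0.1, -0.3, 0.2]
width: -0.002
```

Call:
{"method": "jog_arm", "body": {
  "turn": [
    [0,0,0],
    [0,0,0],
    [0,0,0],
    [0,0,0],
    [0,0,0]
  ],
  "slide": [
    [0,-45,0],
    [0,-45,0],
    [30,0,-10],
    [30,0,-10],
    [0,0,0]
  ],
  "grip": [50,50,50,50,50]
}}

```text
time: 9.8
tool_pos: [0.4442, -0.196, 0.2657]
tcp_rot: [-1.258, 1.128, -1.133]
wrist_force: [-0.1, -0.0, -0.6]
width: 0.502
```

Run:
```python
from h import *
import pickle
np.set_printoptions(precision=4,suppress=True)
for n,o in (("scene",(310,180)),("top",(295,145))):
    c=eyes.read_camera(n);pickle.dump(dict(c),open(n+"1.pkl","wb"))
    im=c['img'][o[1]:o[1]+70,o[0]:o[0]+70,::-1]
    cv2.imwrite('pics/r1'+n+'.png',cv2.resize(im,None,fx=8,fy=8,interpolation=cv2.INTER_CUBIC))
    for t in ["pad_top","needle_tip","rider_mark","rider_grip"]:
        for q in nets.search_frame(t,c)[:1]:
            w=world(c,q["xyz"]);print(n,t,w,round(q["conf"],2),px(c,w).round(1))
plan([.58,.02,.26])
```

```text
scene pad_top [ 0.4491 -0.1292  0.0687] 0.65 [[272.8 228.3]]
scene rider_mark [0.5694 0.0062 0.1779] 0.74 [[330.8 200.3]]
scene rider_grip [0.5682 0.0073 0.1769] 0.66 [[330.7 200. ]]
top pad_top [ 0.4498 -0.1307  0.072 ] 0.74 [[351.4 225.4]]
top rider_grip [0.56   0.0058 0.1766] 0.56 [[315.  193.6]]
t 10.3 pos [ 0.4443 -0.1928  0.2642] turn [ 0.0002 -0.004  -0.0002] slide(mm) now-axes [-196.5953    4.1712  158.27  ] after-turn axes [-195.9587    4.1515  159.0581] F [ 0.8752 -0.3636 -0.123 ] w 0.49977836353827765 q [-0.4609 -0.1129  1.9782  0.0001  1.2766 -0.5709]
```

View pics/r1scene.png

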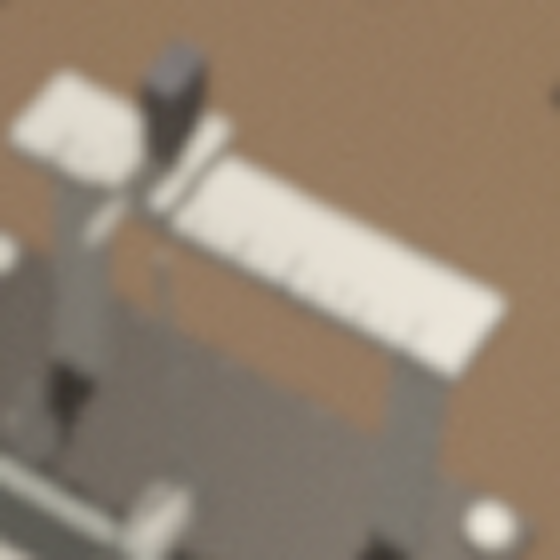

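View pics/r1top.png

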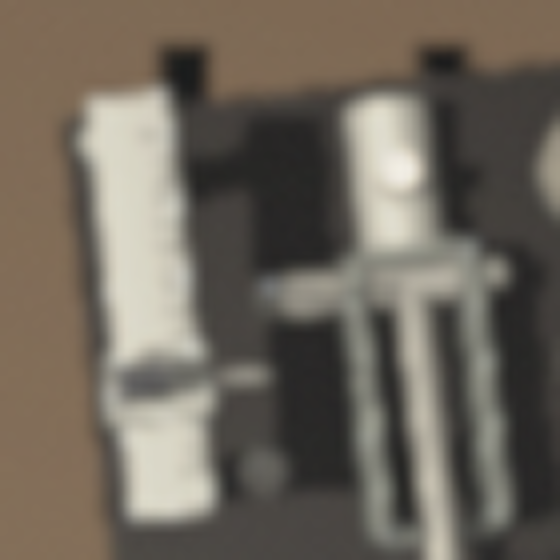

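Run:
```python
from h import *
import pickle
x=np.array([.6255,-.109,.111])
def tr(p):
    c,s=np.cos(x[2]),np.sin(x[2]);return np.array(p)@np.array([[c,-s,0],[s,c,0],[0,0,1]]).T+[x[0],x[1],0]
tiles=[]
def draw(c,o,w,h,th,rk,s=12):
    im=c['img'][o[1]:o[1]+h,o[0]:o[0]+w,::-1]
    g=cv2.resize(im,None,fx=s,fy=s,interpolation=cv2.INTER_CUBIC)
    g=np.clip((g.astype(float)-90)*2+100,0,255).astype(np.uint8)
    def P(p): return tuple(((px(c,tr(p))[0]-o+.5)*s-.5).round().astype(int))
    for t,col in zip(th,[(0,0,255),(0,255,0),(255,0,0),(0,255,255)]):
        a=t-.2
        tip=[-.14*np.sin(a),.07,.06+.14*np.cos(a)]
        print(t,P(tip)); cv2.circle(g,P(tip),3,col,-1)
        b=[-.07*np.sin(a),.07,.06+.07*np.cos(a)]
        cv2.circle(g,P(b),2,col,-1)
    for r,col in zip(rk,[(255,0,255),(255,255,0)]):
        cv2.circle(g,P([.05-r,.076,.176]),3,col,-1);cv2.circle(g,P([.05-r,.131,.22]),3,col,-1)
    return g
S0,S1,T0,T1=[pickle.load(open(f+".pkl","rb")) for f in("scene0","scene1","top0","top1")]
g=draw(S1,(310,180),42,45,[.24,.27,.30],[.09,.1]);h=draw(S0,(310,180),42,45,[0],[.09])
cv2.imwrite("pics/o1.png",np.hstack([g[:,:390],h[:,:390]]))
g=draw(T1,(305,165),33,36,[.24,.27,.30],[.09,.1]);h=draw(T0,(305,165),33,36,[0],[.09])
cv2.imwrite("pics/o2.png",np.hstack([g,h]))
```

```text
0.24 (np.int64(272), np.int64(409))
0.27 (np.int64(257), np.int64(401))
0.3 (np.int64(242), np.int64(394))
0 (np.int64(395), np.int64(482))
0.24 (np.int64(282), np.int64(162))
0.27 (np.int64(284), np.int64(176))
0.3 (np.int64(285), np.int64(191))
0 (np.int64(269), np.int64(50))
```

View pics/o1.png

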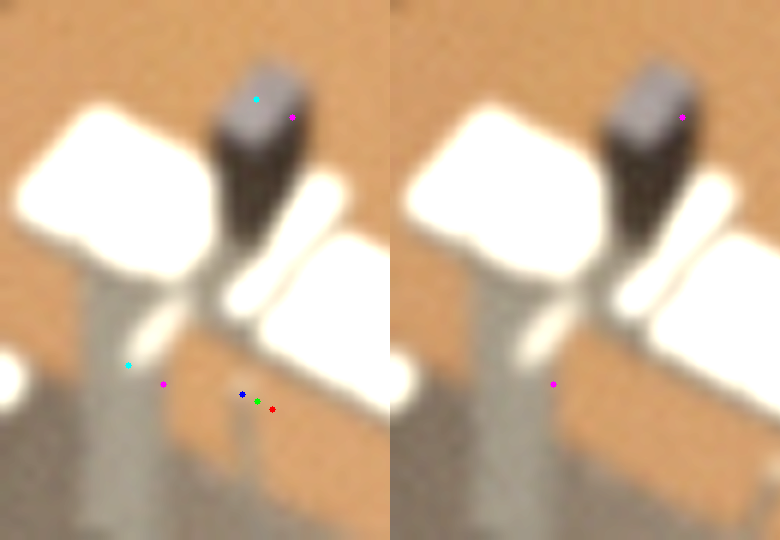

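View pics/o2.png

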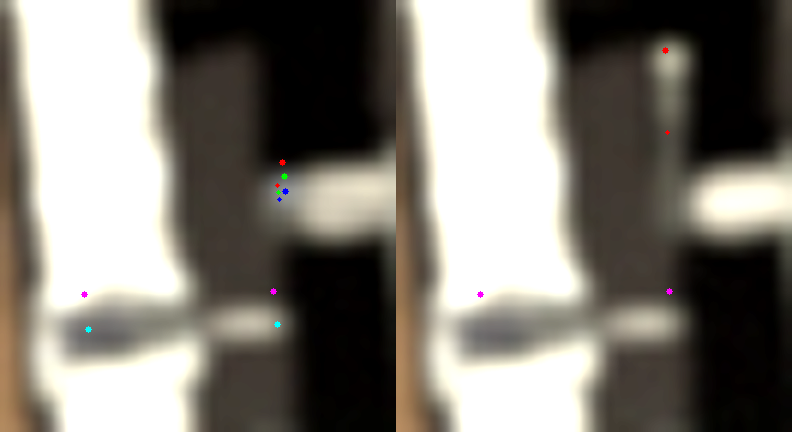

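```bash
python3 -c "
from h import *
plan([.560,.014,.262],.111)"
```

```text
t 10.3 pos [ 0.4442653  -0.19278006  0.26415147] turn [ 0.00016324 -0.00101836 -0.00023209] slide(mm) now-axes [-192.8271698     2.17370607  137.73199103] after-turn axes [-192.68731173    2.15146874  137.92793352] F [ 0.87520373 -0.36355274 -0.1230335 ] w 0.49977836353827765 q [-4.60921479e-01 -1.12901376e-01  1.97820345e+00  1.11737177e-04
  1.27655341e+00 -5.70935542e-01]
```

Call:
{"method": "jog_arm", "body": {
  "turn": [
    [0,0,0],
    [0,0,0],
    [0,0,0],
    [0,0,0],
    [0,0,0]
  ],
  "slide": [
    [-38.5,0,27.5],
    [-38.5,0,27.5],
    [-38.5,0,27.5],
    [-38.5,0,27.5],
    [-38.5,0,27.5]
  ],
  "grip": [50,50,50,50,50]
}}

```text
time: 10.8
tool_pos: [0.5606, 0.0151, 0.2644]
tcp_rot: [-1.259, 1.128, -1.128]
wrist_force: [0.1, -1.6, 0.5]
width: 0.502
```

Call:
{"method": "jog_arm", "body": {
  "turn": [
    [0,0,0],
    [0,0,0],
    [0,0,0]
  ],
  "slide": [
    [0,0,0],
    [0,0,0],
    [0,0,0]
  ],
  "grip": [50,50,50]
}}

```text
time: 11.1
tool_pos: [0.5594, 0.0125, 0.264]
tcp_rot: [-1.26, 1.129, -1.128]
wrist_force: [-0.1, -0.5, 0.3]
width: 0.499
```

```bash
python3 -c "
from h import *
plan([.560,.014,.206],.111)
c=eyes.read_camera('top');o=(295,145)
a=cv2.resize(c['img'][o[1]:o[1]+90,o[0]:o[0]+70,::-1],None,fx=5,fy=5,interpolation=cv2.INTER_CUBIC)
c=eyes.read_camera('scene');o=(300,150)
b=cv2.resize(c['img'][o[1]:o[1]+90,o[0]:o[0]+80,::-1],None,fx=5,fy=5,interpolation=cv2.INTER_CUBIC)
cv2.imwrite('pics/g1.png',np.hstack([a,b]))
"
```

```text
t 11.1 pos [0.55938373 0.01250113 0.26397971] turn [ 0.00093358 -0.00192393  0.00039633] slide(mm) now-axes [-1.44590868 57.9783891   0.8298767 ] after-turn axes [-1.42138257 57.97970808  0.77850691] F [-0.09586249 -0.495748    0.32490559] w 0.4986844432285191 q [-2.18674609e-02  3.67334068e-02  1.83427395e+00 -5.39673469e-04
  1.27145868e+00 -1.30784165e-01]
```

View pics/g1.png

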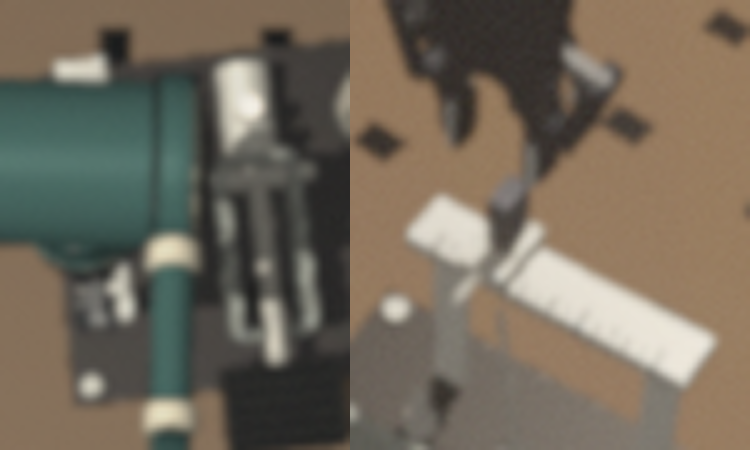

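Call:
{"method": "jog_arm", "body": {
  "turn": [
    [0,0,0],
    [0,0,0],
    [0,0,0],
    [0,0,0]
  ],
  "slide": [
    [-1,12,0],
    [0,10,0],
    [0,10,0],
    [0,10,0]
  ],
  "grip": [50,50,50,50],
  "newtons": 20
}}

```text
time: 11.6
tool_pos: [0.5592, 0.0136, 0.2208]
tcp_rot: [-1.259, 1.13, -1.128]
wrist_force: [-0.8, 0.2, -0.6]
width: 0.498
```

Call:
{"method": "jog_arm", "body": {
  "turn": [
    [0,0,0],
    [0,0,0],
    [0,0,0]
  ],
  "slide": [
    [0,8,0],
    [0,8,0],
    [0,0,0]
  ],
  "grip": [50,50,50]
}}

```text
time: 11.9
tool_pos: [0.5589, 0.014, 0.2045]
tcp_rot: [-1.261, 1.131, -1.127]
wrist_force: [0.9, 0.7, 0.7]
width: 0.504
```

```bash
python3 -c "
from h import *
plan([.560,.014,.206],.111)
c=eyes.read_camera('scene');o=(300,150)
b=cv2.resize(c['img'][o[1]:o[1]+90,o[0]:o[0]+80,::-1],None,fx=6,fy=6,interpolation=cv2.INTER_CUBIC)
cv2.imwrite('pics/g2.png',b)
"
```

```text
t 11.9 pos [0.55885357 0.01402499 0.20450941] turn [ 0.00277234 -0.00191468 -0.00034432] slide(mm) now-axes [ 0.14914669 -1.49379022  1.13275691] after-turn axes [ 0.15183303 -1.49059268  1.13660563] F [0.90311512 0.69708991 0.68509428] w 0.5040792585910563 q [-1.94556593e-02  7.95399564e-02  1.90124973e+00 -1.80506372e-05
  1.16359655e+00 -1.28533804e-01]
```

View pics/g2.png

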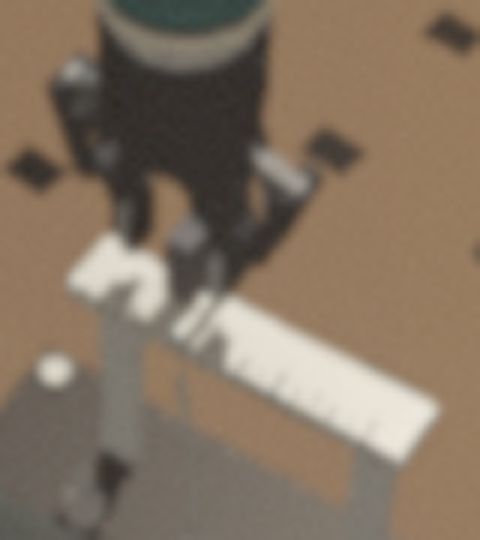

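Call:
{"method": "jog_arm", "body": {
  "turn": [
    [0,0,0],
    [0,0,0],
    [0,0,0],
    [0,0,0],
    [0,0,0]
  ],
  "slide": [
    [0,0,0],
    [0,0,0],
    [0,0,0],
    [0,0,0],
    [0,0,0]
  ],
  "grip": [30,20,12,8,8],
  "newtons": 20
}}

```text
time: 12.45
tool_pos: [0.5606, 0.014, 0.2072]
tcp_rot: [-1.257, 1.127, -1.129]
wrist_force: [2.8, 0.5, 1.8]
width: 0.161
```

```bash
python3 -c "
from h import *
plan([.560,.014,.206],.111)
p=bot.read_state()['tool_pos'];c,s=np.cos(.111),np.sin(.111);d=p[:2]-[.6255,-.109]
print('rig xy',c*d[0]+s*d[1],-s*d[0]+c*d[1])"
```

```text
t 12.45 pos [0.56058655 0.01402942 0.20719261] turn [-0.00209777 -0.00187255  0.00015182] slide(mm) now-axes [-0.03481965  1.19137426 -0.58876248] after-turn axes [-0.03573877  1.19261202 -0.58619589] F [2.79346818 0.46287612 1.80225942] w 0.16067068026899026 q [-1.94684602e-02  7.75464786e-02  1.89822923e+00  1.31140572e-04
  1.16371714e+00 -1.28647701e-01]
rig xy -0.05088572466782396 0.1294628766420157
```

Call:
{"method": "jog_arm", "body": {
  "turn": [
    [0,0,0],
    [0,0,0],
    [0,0,0],
    [0,0,0],
    [0,0,0]
  ],
  "slide": [
    [0,0,6],
    [0,0,10],
    [0,0,10],
    [0,0,8],
    [0,0,4]
  ],
  "grip": [8,8,8,8,8]
}}

```text
time: 12.95
tool_pos: [0.598, 0.0183, 0.2072]
tcp_rot: [-1.259, 1.129, -1.128]
wrist_force: [-2.6, 0.3, 6.5]
width: 0.159
```

Call:
{"method": "jog_arm", "body": {
  "turn": [
    [0,0,0],
    [0,0,0],
    [0,0,0]
  ],
  "slide": [
    [0,0,0],
    [0,0,0],
    [0,0,0]
  ],
  "grip": [8,8,8]
}}

```text
time: 13.25
tool_pos: [0.5984, 0.0183, 0.2072]
tcp_rot: [-1.257, 1.127, -1.129]
wrist_force: [1.4, 1.3, 5.7]
width: 0.158
```

```bash
cat > chk.py <<'E'
from h import *
import sys,pickle
p=bot.read_state()['tool_pos'];c_,s_=np.cos(.111),np.sin(.111);d=p[:2]-[.6255,-.109]
print('t',bot.read_state()['time'],'rig xy',c_*d[0]+s_*d[1],-s_*d[0]+c_*d[1],p)
N=int(sys.argv[1])
for n,o,w,h in (("scene",(310,180),42,45),("top",(305,165),33,36)):
    acc=0
    for i in range(N):
        c=eyes.read_camera(n);acc=acc+c["img"].astype(float)
    m=(acc/N);pickle.dump(dict(c,img=m),open(sys.argv[2]+n+".pkl","wb"))
    g=cv2.resize(m[o[1]:o[1]+h,o[0]:o[0]+w,::-1],None,fx=12,fy=12,interpolation=cv2.INTER_CUBIC)
    g=np.clip((g-90)*2+100,0,255).astype(np.uint8)
    cv2.imwrite(f"pics/{sys.argv[2]}{n}.png",g)
E
python3 chk.py 6 c1
```

```text
t 13.25 rig xy -0.012802929430249823 0.1295579980828062 [0.59842444 0.01834247 0.20719721]
```

View pics/c1scene.png

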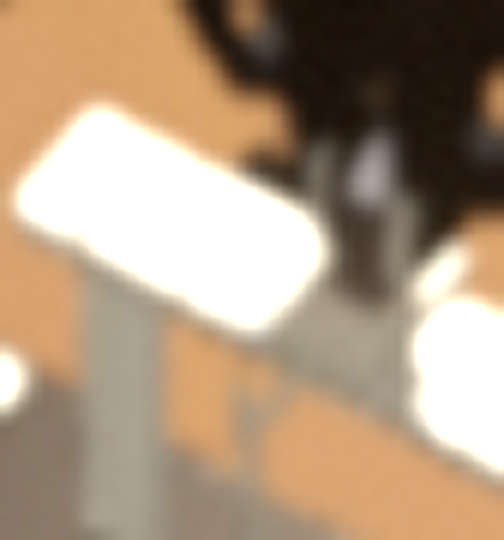

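Call:
{"method": "jog_arm", "body": {
  "turn": [
    [0,0,0],
    [0,0,0],
    [0,0,0],
    [0,0,0],
    [0,0,0]
  ],
  "slide": [
    [0,0,0],
    [0,0,0],
    [0,0,0],
    [0,-15,0],
    [0,-20,0]
  ],
  "grip": [40,50,50,50,50]
}}

```text
time: 14.35
tool_pos: [0.5964, 0.018, 0.2405]
tcp_rot: [-1.261, 1.131, -1.127]
wrist_force: [0.6, 0.4, 0.2]
width: 0.503
```

Call:
{"method": "jog_arm", "body": {
  "turn": [
    [0,0,0],
    [0,0,0],
    [0,0,0],
    [0,0,0],
    [0,0,0]
  ],
  "slide": [
    [0,-25,0],
    [0,0,-45],
    [0,0,-45],
    [0,0,-45],
    [45,0,0]
  ],
  "grip": [50,50,50,50,50]
}}

```text
time: 14.85
tool_pos: [0.4617, -0.0381, 0.2652]
tcp_rot: [-1.262, 1.13, -1.12]
wrist_force: [1.4, 0.4, -0.0]
width: 0.504
```

Call:
{"method": "jog_arm", "body": {
  "turn": [
    [0,0,0],
    [0,0,0],
    [0,0,0],
    [0,0,0],
    [0,0,0]
  ],
  "slide": [
    [45,0,0],
    [45,0,0],
    [45,0,0],
    [0,0,0],
    [0,0,0]
  ],
  "grip": [50,50,50,50,50]
}}

```text
time: 15.35
tool_pos: [0.4829, -0.1764, 0.267]
tcp_rot: [-1.257, 1.131, -1.13]
wrist_force: [0.6, -0.0, 0.3]
width: 0.497
```

```bash
python3 chk.py 10 c2
python3 - <<'E'
from h import *
a=cv2.imread('pics/c2scene.png');b=cv2.imread('pics/c2top.png')
g=np.zeros((540,800,3),np.uint8);g[:540,:395]=a[:540,:395];g[:432,400:796]=b
cv2.imwrite('pics/c2.png',g)
E
```

```text
t 15.35 rig xy -0.14921309974498043 -0.051209009489285945 [ 0.48287772 -0.17642252  0.26698327]
```

View pics/c2.png

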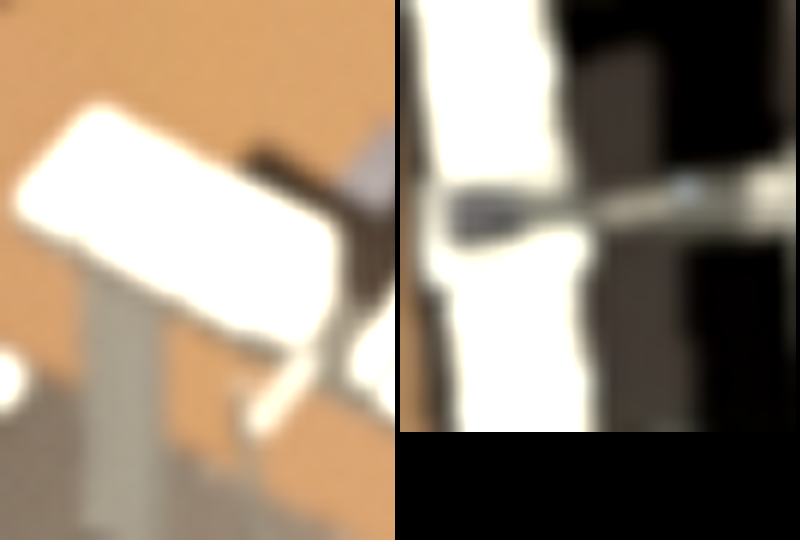

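```bash
cat > ov.py <<'E'
from h import *
import pickle,sys
x=np.array([.6255,-.109,.111])
def tr(p):
    c,s=np.cos(x[2]),np.sin(x[2]);return np.array(p)@np.array([[c,-s,0],[s,c,0],[0,0,1]]).T+[x[0],x[1],0]
out=[]
for n,o,w,h in (("scene",(310,180),33,36),("top",(305,165),33,36)):
    c=pickle.load(open(sys.argv[1]+n+".pkl","rb"));s=12
    g=cv2.resize(c["img"][o[1]:o[1]+h,o[0]:o[0]+w,::-1],None,fx=s,fy=s,interpolation=cv2.INTER_CUBIC)
    g=np.clip((g-90)*1.2+100,0,255).astype(np.uint8)
    P=lambda p:((px(c,tr(p))[0]-o+.5)*s-.5).round().astype(int)
    for mx in (-.010,-.0125,-.015):
        t=.2-np.arcsin(mx/.14);zt=.06+.14*np.cos(t-.2)
        print(n,mx,"mark",P([mx,.076,.176]),"tip",P([mx,.07,zt]),"fin",P([mx,.131,.22]))
        cv2.circle(g,P([mx,.076,.176]),2,(0,0,255),-1);cv2.circle(g,P([mx,.07,zt]),2,(0,255,0),-1)
        cv2.circle(g,P([mx,.131,.22]),2,(0,0,255),-1)
    out.append(g)
cv2.imwrite(f"pics/ov{sys.argv[1]}.png",np.hstack(out))
E
python3 ov.py c2
```

```text
scene -0.01 mark [269 442] tip [256 401] fin [400 173]
scene -0.0125 mark [260 437] tip [247 396] fin [391 168]
scene -0.015 mark [251 432] tip [238 392] fin [382 163]
top -0.01 mark [262 190] tip [284 177] fin [ 73 191]
top -0.0125 mark [263 199] tip [285 186] fin [ 74 199]
top -0.015 mark [264 207] tip [286 194] fin [ 74 208]
```

View pics/ovc2.png

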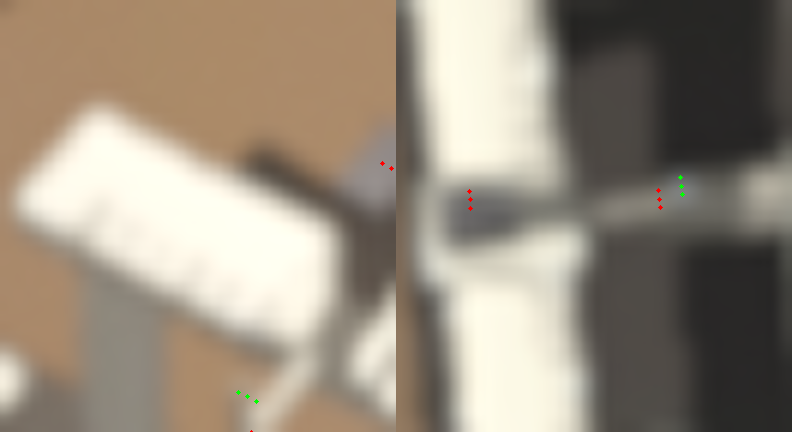

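```bash
python3 -c "
from h import *
print(bot.finish_job())"
```

```text
the job is handed in; nothing more can be done
None
```

The brake pedal was pressed to its bite and released, the rider was set to match the needle, and the job is handed in. No verdict was reported.

- **Press:** I pressed the pad with closed fingers. It dragged at about 2 N, then bit, with the wrist force reading 14 N upward (about 16 N in all). I held it for 0.6 s at about 10 N and released. Camera estimates put the bite at a pedal angle of about 0.29 rad. The arm's own travel suggested about 0.26 rad, so I went by the images.
- **Rider:** I pinched the fin, with the opening reading 13.7 mm against its 14 mm thickness. I slid the rider 38 mm towards the hinge side (the rig's +x), released it and backed the arm clear.
- **Last check, in the rig's x:** The limit is 4 mm either way.

| | Needle tip | Rider mark |
|---|---|---|
| Scene camera | about -13.4 mm | about -13.1 mm |
| Top camera | about -13.1 mm | about -12.8 mm |
| Arm position at release | – | -12.8 mm |

- **Doubts:** The needle tip is faint and blurred in both pictures, so I would trust these readings to about 1–2 mm. I did not measure the loose things again afterwards; the arm's path stayed well clear of them. I felt no contact with the needle.

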